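Close a gear housing's inspection cover and lock its two quarter-turn cams

TASK

Close the inspection cover of the gear housing: with a fingertip push the loose cover by its rib along its channel until it is home against the end stop. Then set a fingertip in the slot of each of the two round cam fasteners and turn it a full quarter turn, so that its lug swings inward over the cover, behind the keeper block, and the cover is locked. Do not lift the cover or grip anything, and leave the loose parts lying about where they are.

Things in the scene. Friction and masses are not known exactly. Their poses are not given: they have to be found in the camera images.
- housing: Grey gear housing, fixed, 250 x 300 mm, deck 67 mm high. Origin on the bench, z up; x is the way the cover closes (housing from x = -150 to +100 mm), y to the left of it. A channel 124 mm wide, 7 mm deep runs along x down the middle of the deck, open at -x, with an end stop at x = +80 mm; the cover lies in it, and closes an opening that shows two gears.
- cover: The loose cover: plate 140 x 121 x 6 mm, 0.4 kg, lying in the channel, top face 66 mm above the bench, axes as the housing's. Origin at the centre of its underside, 15 mm behind the rib's middle. At each side a steel keeper block, 40 x 22 mm, 12 mm high, centred at x = +40, y = +43 or -43 mm. Slides with a few N of friction.
- cover_rib (a point): Middle of the top edge of the upright push rib on the loose bare-metal cover; rib 8 mm thick in x, 44 wide in y, 30 high, top 96 mm above the bench. Push its -x face (4 mm behind this point) toward housing +x. It starts 68 to 84 mm short; at home this point is at x = +25 mm, y = 0 in the housing frame.
- cam_left_axis (a point): On the left cam's vertical axis (housing x = +20, y = +100 mm), at the floor of its slot, 84 mm above the bench. Dark disc 84 mm across; a slot 40 mm wide, 20 mm deep, open at both ends, runs across it through the axis; cheek tops at 104 mm. A fingertip in the slot 20 to 30 mm off the axis, moved in an arc, turns it. Below, a 16 mm wide lug points along the slot, 70 mm long, 70 to 78 mm up.
- cam_right_axis (a point): The same point of the right cam, in the housing at x = +20, y = -100 mm; the cam is the left one's mirror image.
- cam_left (a joint): Turn of the left cam, rad. 0: open, slot along housing x, lug pointing to -x. Grows anticlockwise from above to the hard stop at 1.57: locked, slot along y, lug pointing to -y over the cover. Starts at 0 to 0.25. Friction 0.08 N m (3 N at a fingertip); stays where left. Stopped at about 0.65 by the keeper block while the cover is open.
- cam_right (a joint): Turn of the right cam, rad. 0: open, slot along housing x, lug pointing to -x. Grows clockwise from above to the hard stop at 1.57: locked, slot along y, lug pointing to +y over the cover. Otherwise as the left cam.
- nut: Loose hexagon nut, 24 x 27 x 19 mm, lying on the housing's deck at its left corner nearest the robot (its -x end); origin at the centre of its underside. Leave alone.
- tee_bolt: Loose tee bolt with nut, 36 x 157 x 30 mm, lying on the bench to the right of the housing; origin at its underside. Leave alone.
- step_block: Loose steel step block, 30 x 67 x 55 mm, on the bench to the left of the housing; origin at its underside. Leave alone.
Mind the look-alikes: they are no part of the job. There is more than one size of the cover; the job needs the largest.

How it is judged:
On the way, in this order (a step that is already met when the one before it is completed fails the run):
1. the cover is pushed home against its stop (x of cover_rib in the frame of housing above 0.019 m), for 0.2 s.
2. both cams are turned to locked (value of joint each of cam_left, cam_right above 1.4 rad), for 0.2 s.
At the end, for the whole second after the job is handed in: The cover lies flat in its channel within 6 mm of its end stop, and both cams are within 10 degrees of their locked stops (joint above 1.4 rad) (all of step 2 and x of cover_rib in the frame of housing above 0.019 m and height (world z) of cover_rib below 0.1 m and angle between cover_rib's own z axis and vertical below 0.05 rad); the robot touches nothing.
It fails at once if the cover is lifted (more than 12 mm) or tipped (height (world z) of cover_rib above 0.108 m or angle between cover_rib's own z axis and vertical above 0.2 rad).
It fails at once if a loose bystander is moved more than 20 mm (distance of any of nut, tee_bolt, step_block from where it was at the start of the episode above 0.02 m).
It also fails if it takes over 64 s, if anything falls off the work surface, if the arm or the gripper's body presses on something with over 40 N, if the wrist force passes 120 N, or if a joint passes its speed limit or range.

ROBOT

A 7-joint arm with a two-finger parallel gripper is mounted at the origin on the work surface; the furniture and walls round the work are solid. World frame = base frame: x ahead of the robot, y to its left, z up, the work surface at z = 0. Lengths are in m, angles in rad, forces in N, time in s.
With the tool pointing down it reaches from about 0.425 to 0.925 m from the base axis. Payload 6.8 kg.
Tool frame: the origin (TCP) lies at the very end of the fingers, on their centre line; the grasp point (between the pads) lies r.grip_depth behind it (r.grip_depth is the distance from the TCP to the grasp point, in m); z points along the fingers, x is the direction in which the jaws open and shut, and the axes are right-handed (so a half turn about z gives the same grasp; the last joint's range is limited). The gripper opens to 85 mm and grips with 20 to 120 N. Pads are 22 mm wide; open, the fingers measure 114 mm over their backs; the gripper's body (76 mm by 85 mm) begins 54 mm behind the grasp point. The pads swing forward as they close: fully open they stand 13 mm farther back than shut.
Start: joints at [-1.415, 0.477, 0.022, 1.555, -0.011, 1.109, -0.083], TCP at [0.176, 0.652, 0.231] pointing down, gripper open.
Joint ranges: [-2.96, 2.96], [-0.34, 2.1], [-1.41, 1.46], [0.24, 2.44], [-1.37, 4.51], [0.17, 1.92], [-2.96, 2.96]. Speed limits (rad/s): [2.39, 2.39, 3.14, 3.14, 3.14, 3.14, 3.14].

INTERFACE

Orientations are given as a rotation vector (axis times angle).
In Python, from bench import readout, grab_frame, workorder, r gives the robot as it stands.
- The arm moves only by the shell command python3 -m handwheel 'ROWS' [FORCE]. ROWS is text: rows parted by semicolons, each of 7 numbers parted by spaces: the shift along the tool's x, y, z in mm, then the turn, a rotation vector about the tool's x, y, z in degrees, then the finger opening in mm, from 0 to 85.4. A call has 1 to 12 rows; each row is the pose to reach, as a shift and turn from the pose commanded when the call began, along the tool's axes at that moment; what a row does not reach only later rows make up. A row lasts 1/8 s, in which the tool goes at most 62.5 mm and 10.7 degrees, less where a joint would pass 70% of its speed; a pose out of reach is approached as far as the arm can. A call with a gripper value outside its range is refused whole. The fingers move at their own pace and stop on an object; FORCE is the grip in N (left out, the last holds). Time passes only in rows, so rows that repeat a pose let the fingers close. It gives the time, the measured TCP pose, the force and the opening at its end, in the units of the state.
- readout.get_obs(): the state, without advancing time (a new reading comes with each control period).
- grab_frame(name): name is "scene" or "top" or "wrist"; returns a dict with "pixels" (400x640x3 uint8, red, green, blue), "fx", "fy", "cx", "cy" (pixels), "D" ([k1, k2, p1, p2, k3] as OpenCV has them; the pictures are not rectified), "rvec" (rotation vector, rad) and "tvec" (3), from world to camera coordinates, as OpenCV has them. Camera axes: x right, y down, z forward; pixel columns grow to the right and rows downward; lengths in m; the calibration is good to about 2 mm. A picture is of the moment at which its call begins. There is no depth.
- workorder.hand_in(): hands the job in, once; it reports no verdict.
The state is a dict: "clock": time; "joints": joint angles; "qvel": joint speeds; "tau": joint torques, N m; "tcp_pos": TCP position; "orientation": TCP orientation; "contact_force": force on the tool from outside, world axes, zero at the start; "moment": the same for the moment, N m; "grip_width": finger opening in m.
Only numpy, scipy, OpenCV 4.12 (cv2) and the standard library are available. Lean on these libraries where they do the work, as an engineer would, in place of code of your own. Each camera call takes 0.05 s, during which the arm holds its last target.

## Working session

There is one attempt and no reset: what is moved stays moved. The work goes in short steps, Python scripts to look and compute and a shell command to move; the robot and the scene stay as the last step left them, time stands still between calls to the robot, and variables do not carry over. Pictures are saved under pics/ and viewed, and the job is handed in when it is done.

```bash
ls; mkdir -p pics; python3 - <<'E'
from bench import readout, grab_frame, workorder, r
import cv2
print(readout.get_obs())
print(r.grip_depth)
for n in ("scene","top","wrist"):
    f=grab_frame(n); cv2.imwrite(f"pics/{n}0.png",cv2.cvtColor(f["pixels"],cv2.COLOR_RGB2BGR))
    print(n,{k:v for k,v in f.items() if k!="pixels"})
E
```

```text
pics
{'clock': 0.0, 'joints': array([-1.41508902,  0.47780062,  0.02232456,  1.55647456, -0.01150931,
        1.10934024, -0.08306485]), 'qvel': array([-9.32705352e-04, -9.12879578e-04,  2.29475500e-04, -6.87620879e-04,
       -1.54487736e-03, -1.30168096e-03,  1.69304014e-05]), 'tau': array([-8.48282161e-04, -5.96439171e+01,  1.60766032e+00, -2.81199825e+01,
        1.24586993e-02,  9.53846611e-03,  6.30708456e-06]), 'tcp_pos': array([0.17585519, 0.65104876, 0.23031535]), 'orientation': array([ 2.49325599e+00,  1.90929895e+00, -2.23639770e-03]), 'contact_force': array([0.15490023, 0.15240351, 0.41829642]), 'moment': array([-0.02784578, -0.03655936, -0.05275051]), 'grip_width': 0.0854504188911556}
0.0187
scene {'fx': 520.9567847628409, 'fy': 520.9567847628409, 'cx': 318.78926416152063, 'cy': 197.86486438793605, 'D': array([-0.13492302,  0.        ,  0.        ,  0.        ,  0.        ]), 'rvec': array([ 1.91474947, -1.22845248,  0.61099818]), 'tvec': array([-0.20876515,  0.31530356,  1.10551174])}
top {'fx': 384.00972024273915, 'fy': 384.00972024273915, 'cx': 318.0831516937085, 'cy': 199.98139101269092, 'D': array([-0.07546992,  0.        ,  0.        ,  0.        ,  0.        ]), 'rvec': array([ 2.16957189, -2.21139959,  0.07613427]), 'tvec': array([0.013538  , 0.48956545, 1.12003058])}
wrist {'fx': 293.39989969846533, 'fy': 293.39989969846533, 'cx': 315.5836414642368, 'cy': 197.91268200989896, 'D': array([-0.02345478,  0.        ,  0.        ,  0.        ,  0.        ]), 'rvec': array([-2.27120485, -1.73937415, -0.29020175]), 'tvec': array([-0.67395236, -0.04245542,  0.38120172])}
```

View pics/scene0.png

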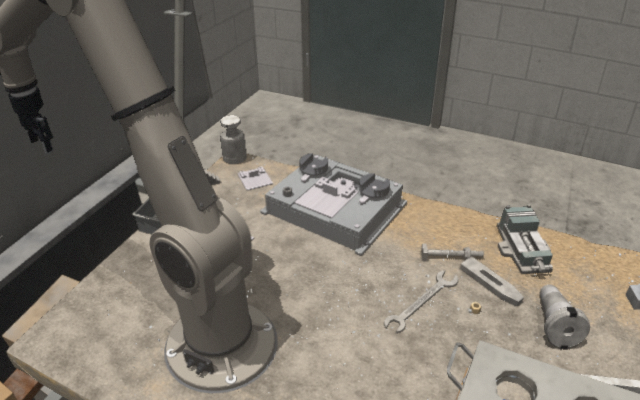

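View pics/top0.png

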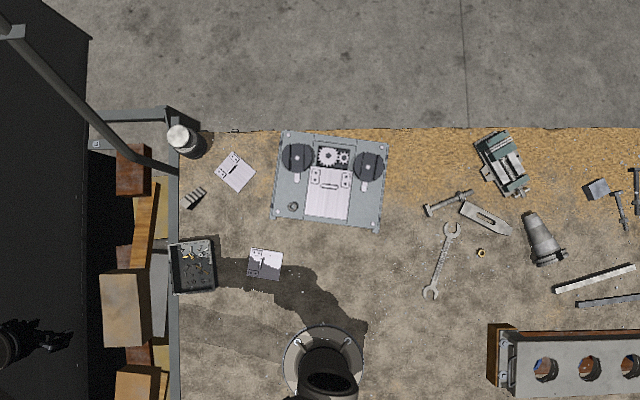

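View pics/wrist0.png

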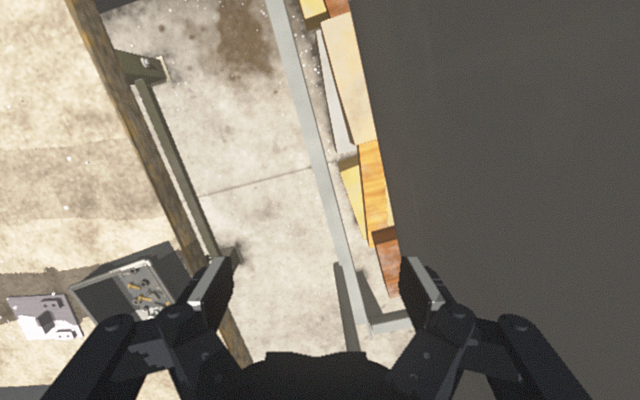

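Top view: the housing is at about (330,180). Cover candidates are the plate in the channel at (328,190), and loose plates at (235,172) and (265,263). The one in the housing channel, with keepers and rib, fits the description. I'll enlarge it to confirm.

```bash
cat > h.py <<'E'
import numpy as np, cv2
from scipy.spatial.transform import Rotation as R
from bench import readout, grab_frame, r
def ray(f,uv,z):
    K=np.array([[f["fx"],0,f["cx"]],[0,f["fy"],f["cy"]],[0,0,1]])
    n=cv2.undistortPoints(np.array(uv,float).reshape(-1,1,2),K,f["D"]).reshape(-1,2)
    Rm=cv2.Rodrigues(f["rvec"])[0]; c=-Rm.T@f["tvec"]
    d=np.c_[n,np.ones(len(n))]@Rm
    return c+d*((z-c[2])/d[:,2])[:,None]
def proj(f,P):
    K=np.array([[f["fx"],0,f["cx"]],[0,f["fy"],f["cy"]],[0,0,1]])
    return cv2.projectPoints(np.array(P,float).reshape(-1,1,3),f["rvec"],f["tvec"],K,f["D"])[0].reshape(-1,2)
def bgr(f): return cv2.cvtColor(f["pixels"],cv2.COLOR_RGB2BGR)
E
python3 - <<'E'
import cv2
a=cv2.imread("pics/top0.png"); cv2.imwrite("pics/top0c.png",cv2.resize(a[115:245,255:400],None,fx=4.6,fy=4.6,interpolation=cv2.INTER_CUBIC))
a=cv2.imread("pics/scene0.png"); cv2.imwrite("pics/scene0c.png",cv2.resize(a[145:255,255:415],None,fx=5,fy=5,interpolation=cv2.INTER_CUBIC))
E
```

```text
(no output)
```

View pics/top0c.png

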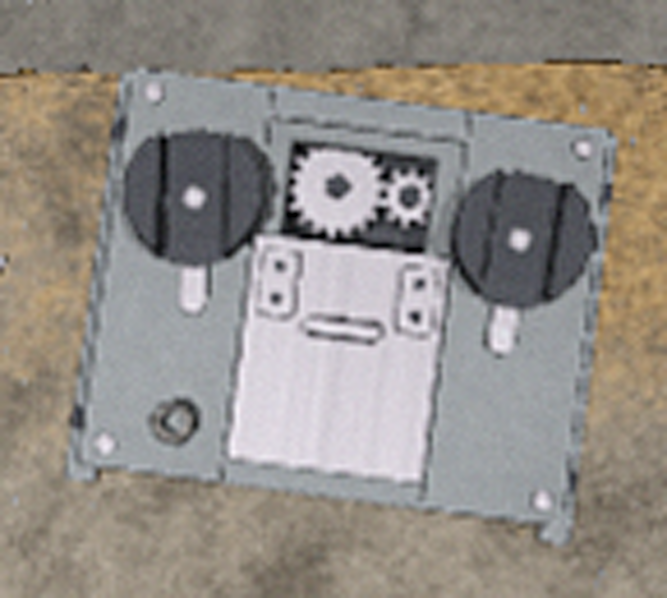

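View pics/scene0c.png

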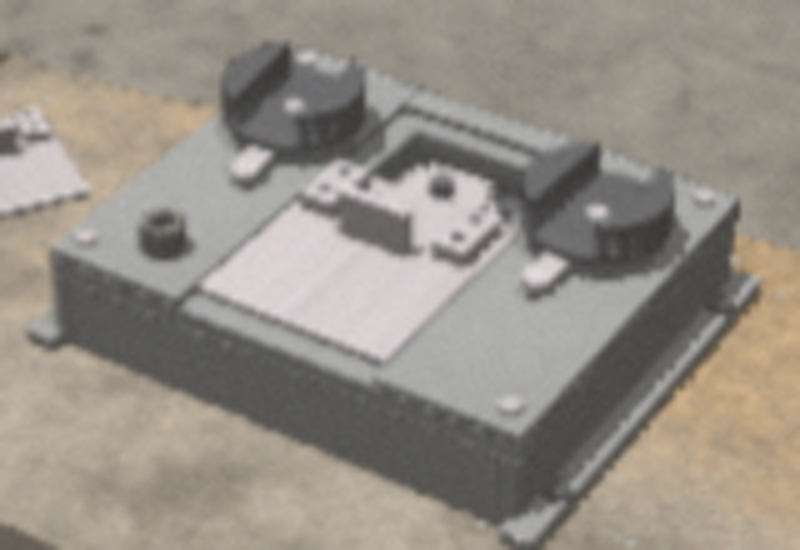

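The enlarged crops confirm the cover in the channel: it has the keepers and the rib, and it fits the channel width. The nut sits on the deck at top-image (293,206). The bright dots on the cam axes are at about (297.4,157.8) and (368,166.7), and the rib is at about (330,186).

```bash
python3 - <<'E'
from h import *
f=grab_frame("top"); a=f["pixels"]; g=cv2.cvtColor(a,cv2.COLOR_RGB2GRAY)
def blob(u,v,w=5,t=None):
    p=g[v-w:v+w+1,u-w:u+w+1].astype(float); p=np.clip(p-(np.median(p)+40),0,None)
    yy,xx=np.mgrid[v-w:v+w+1,u-w:u+w+1]; return [(xx*p).sum()/p.sum(),(yy*p).sum()/p.sum()]
L=blob(297,158);Rr=blob(368,167);print(L,Rr)
P=ray(f,[L,Rr],0.085); print(P, np.linalg.norm(P[0,:2]-P[1,:2]))
y=(P[0]-P[1])[:2]; y/=np.linalg.norm(y); x=np.array([y[1],-y[0]]); yaw=np.arctan2(x[1],x[0])
o=P[:,:2].mean(0)-0.02*x
print("yaw",np.degrees(yaw),"origin",o)
s=lambda c:[c[0]/4.6+255,c[1]/4.6+115]
def hs(c,z):
    Q=ray(f,[s(q) for q in c],z)[:,:2]-o; return np.round(np.c_[Q@x,Q@y]*1000,1)
print("rib ends",hs([(305,327),(380,332)],.096))
print("lugs",hs([(193,308),(502,348)],.078))
print("cheek edge L",hs([(163,140),(163,252),(228,140),(228,255)],.104))
print("cheek edge R",hs([(495,180),(483,290),(562,188),(550,298)],.104))
print("nut",hs([(177,420)],.076), "corners",hs([(127,75),(612,135),(70,472),(568,540)],.067))
# second view for check
f2=grab_frame("scene"); q=proj(f2,np.c_[P[:,:2],[.085,.085]]); print("scene pins",q,(q-[255,145])*5)
E
```

```text
[np.float64(296.73238095238094), np.float64(157.48190476190476)] [np.float64(367.52585365853656), np.float64(166.5960975609756)]
[[ 0.60562593  0.06203521  0.085     ]
 [ 0.57627851 -0.13567336  0.085     ]] 0.19987482974329235
yaw -8.44320787314502 origin [ 0.57116898 -0.0338825 ]
rib ends [[-52.2  21.4]
 [-49.4 -23.5]]
lugs [[-47.5  90.7]
 [-47.6 -99.3]]
cheek edge L [[ 47.9 120.2]
 [-19.2 111.2]
 [ 52.9  81.5]
 [-16.1  72.5]]
cheek edge R [[  49.5  -80.2]
 [ -17.4  -81. ]
 [  49.9 -120.7]
 [ -16.9 -121.3]]
nut [[-116.5   91.5]] corners [[  93.1  151.5]
 [  94.7 -152.9]
 [-156.1  152.9]
 [-158.4 -155. ]]
scene pins [[315.07214143 165.18980052]
 [375.63268804 186.40721075]] [[300.36070714 100.94900258]
 [603.16344022 207.03605373]]
```

The pin spacing comes out at 199.9 mm, where 200 is expected. The left cam is at about 0.13 rad, the right at about 0, and the rib is at housing x of about -50. I'll go by a waypoint to a place behind the rib, staying high and closing the fingers on the way.

```bash
python3 -m handwheel '-30 40 0 0 0 0 0; -65 85 0 0 0 -1 0; -97 134 0 0 0 -2 0; -130 180 0 0 0 -3 0; -162 225 0 0 0 -4 0; -195 270 0 0 0 -5 0; -227 314 0 0 0 -6.7 0; -227 314 0 0 0 -6.7 0' 40; python3 -c "
from h import *
o=readout.get_obs();print(o['joints'],o['contact_force'],o['clock'])"
```

```text
clock: 1.25
tcp_pos: [0.4234, 0.3459, 0.2315]
orientation: [2.386, 2.041, 0.0]
contact_force: [-0.2, 0.9, -0.7]
grip_width: 0.0002
[-0.90891584  0.26535716  0.13054371  1.87165561 -0.03796491  1.00713857
  0.65272775] [-0.18456066  0.9168793  -0.68441673] 1.25
```

```bash
cat >> h.py <<'E'
O=np.array([0.5712,-0.0339]); YAW=np.radians(-8.44)
HX=np.array([np.cos(YAW),np.sin(YAW)]); HY=np.array([-HX[1],HX[0]])
def w2h(p): d=np.array(p)[...,:2]-O; return np.stack([d@HX,d@HY],-1)*1000
def h2w(h): h=np.array(h)/1000.; return O+h[...,:1]*HX+h[...,1:2]*HY
def go(*targets):
    o=readout.get_obs(); Rm=R.from_rotvec(o['orientation'])
    print("TCP housing",w2h(o['tcp_pos']).round(1),"z",round(o['tcp_pos'][2]*1000,1),"F",o['contact_force'].round(1),"t",round(o['clock'],2))
    tx=Rm.as_matrix()[:2,0]; print("tool x yaw rel HY deg",np.degrees(np.arctan2(tx[1],tx[0])-np.arctan2(HY[1],HY[0])).round(2))
    for hx,hy,z in targets:
        w=np.r_[h2w([hx,hy]),z/1000]; print((hx,hy,z),"->tool",(Rm.inv().apply(w-o['tcp_pos'])*1000).round(1))
E
python3 -c "
from h import *
go((-95,0,230))"
```

```text
TCP housing [-202.  354.] z 231.5 F [-0.2  0.9 -0.7] t 1.25
tool x yaw rel HY deg -0.47
(-95, 0, 230) ->tool [-353.1  109.8    2.1]
```

```bash
python3 -m handwheel '-45 14 0 0 0 -0.5 0; -90 28 0 0 0 -0.5 0; -135 42 0 0 0 -0.5 0; -180 56 0 0 0 -0.5 0; -225 70 0 0 0 -0.5 0; -270 84 0 0 0 -0.5 0; -315 98 0 0 0 -0.5 0; -353 110 0 0 0 -0.5 0; -353 110 0 0 0 -0.5 0; -353 110 0 0 0 -0.5 0'; python3 -c "
from h import *
go((-75,0,78),(-75,0,100))
for n in ('wrist','top'):
    f=grab_frame(n);a=bgr(f)
    pts=proj(f,[list(h2w(p))+[z] for p,z in [((20,100),.085),((20,-100),.085),((-50,22),.096),((-50,-22),.096),((100,150),.067),((-150,150),.067),((100,-150),.067),((-150,-150),.067)]])
    print(n,pts.round(1).tolist())
    b=a.copy()
    for p in pts:cv2.drawMarker(b,tuple(int(v) for v in p.round()),(0,0,255),0,5)
    if n=='top': b=cv2.resize(b[115:245,255:400],None,fx=4.6,fy=4.6,interpolation=2)
    cv2.imwrite(f'pics/{n}1.png',b)
"
```

```text
clock: 2.5
tcp_pos: [0.4771, -0.0133, 0.2312]
orientation: [-2.368, -2.064, -0.0]
contact_force: [0.2, -0.2, 0.3]
grip_width: -0.0
TCP housing [-96.1   6.5] z 231.2 F [ 0.2 -0.2  0.3] t 2.5
tool x yaw rel HY deg 0.59
(-75, 0, 78) ->tool [ -6.8  21.1 153.2]
(-75, 0, 100) ->tool [ -6.8  21.1 131.2]
wrist [[395.4, 281.0], [222.4, 279.5], [330.0, 229.6], [287.7, 229.2], [423.5, 324.8], [455.6, 130.0], [194.5, 322.8], [163.7, 127.1]]
top [[296.7, 157.5], [367.6, 166.6], [321.2, 185.3], [337.0, 187.3], [283.5, 129.0], [271.5, 215.6], [387.2, 142.4], [377.1, 229.2]]
```

View pics/wrist1.png

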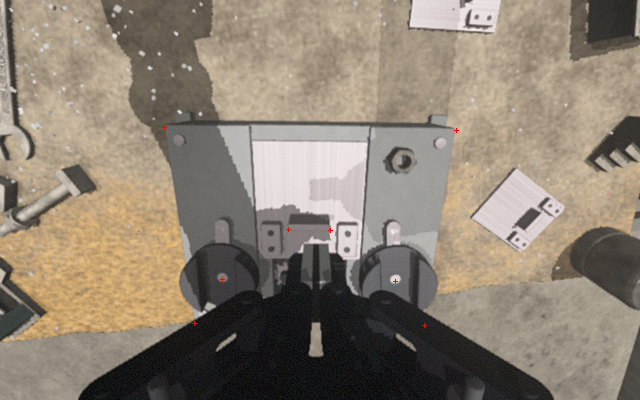

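View pics/top1.png

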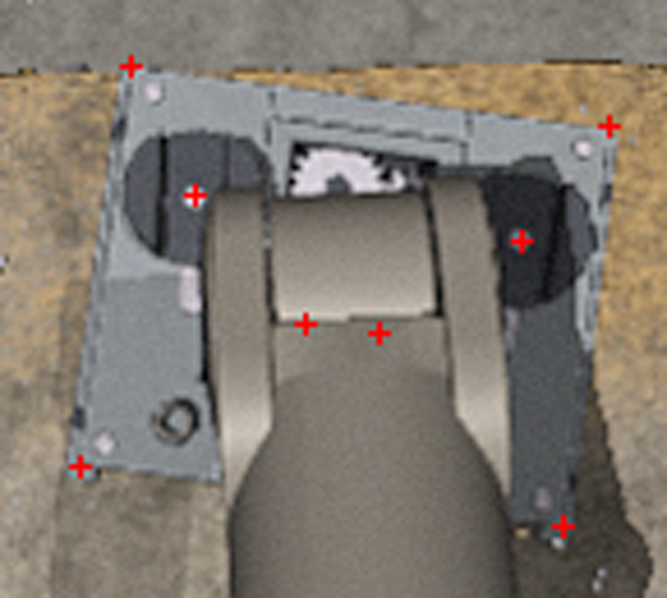

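```bash
python3 -c "
from h import *
go((-80,0,78))
a=cv2.imread('pics/wrist1.png');cv2.imwrite('pics/w1c.png',cv2.resize(a[180:290,240:400],None,fx=5,fy=5,interpolation=2))
f=grab_frame('wrist');Rm=cv2.Rodrigues(f['rvec'])[0];print('cam',w2h(-Rm.T@f['tvec']),(-Rm.T@f['tvec'])[2])"
```

```text
TCP housing [-96.2   6.9] z 231.2 F [-0.2  0.4  0.1] t 2.6
tool x yaw rel HY deg 0.68
(-80, 0, 78) ->tool [ -7.2  16.1 153.2]
cam [-180.75272037    6.07247467] 0.37320506697024536
```

View pics/w1c.png

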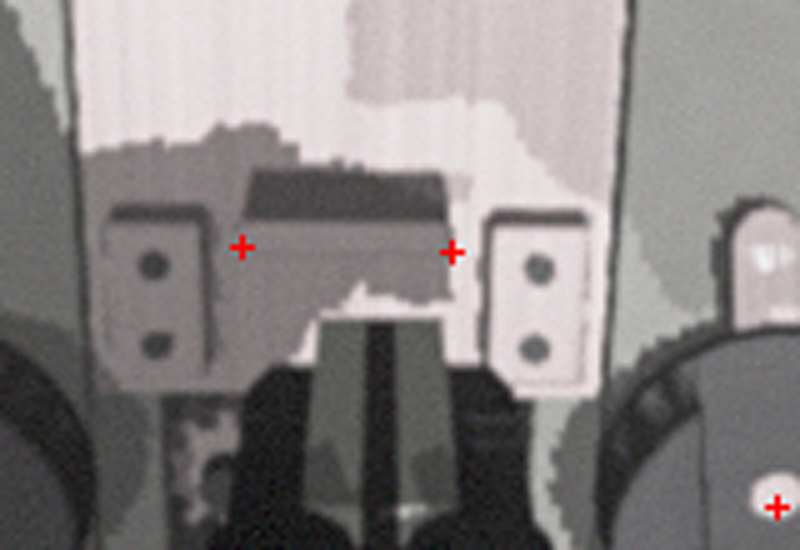

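The rib top centre is at about x=-53, so I'll descend at x=-85, behind it.

```bash
python3 -m handwheel '-7 11 50 0 0 0.7 0; -7 11 100 0 0 0.7 0; -7 11 130 0 0 0.7 0; -7 11 145 0 0 0.7 0; -7 11 153 0 0 0.7 0; -7 11 153 0 0 0.7 0'; python3 -c "
from h import *
go((-75,0,78),(0,0,78))"
```

```text
clock: 3.4
tcp_pos: [0.4875, -0.0228, 0.0787]
orientation: [2.381, 2.049, 0.001]
contact_force: [-0.4, -0.5, -0.2]
grip_width: -0.0002
TCP housing [-84.5  -1.3] z 78.7 F [-0.4 -0.5 -0.2] t 3.4
tool x yaw rel HY deg -0.15
(-75, 0, 78) ->tool [1.4 9.5 0.7]
(0, 0, 78) ->tool [ 1.6 84.5  0.7]
```

Now push it, gently at first.

```bash
python3 -m handwheel '1 6 0 0 0 0 0; 1 12 0 0 0 0 0; 1 18 0 0 0 0 0; 1 24 0 0 0 0 0; 1 32 0 0 0 0 0; 1 40 0 0 0 0 0; 1 48 0 0 0 0 0; 1 56 0 0 0 0 0; 1 64 0 0 0 0 0; 1 72 0 0 0 0 0; 1 78 0 0 0 0 0; 1 82 0 0 0 0 0'; python3 -c "
from h import *
go((10,0,78))
f=grab_frame('wrist');cv2.imwrite('pics/wrist2.png',bgr(f))"
```

```text
clock: 4.9
tcp_pos: [0.5685, -0.0344, 0.0783]
orientation: [-2.382, -2.048, 0.0]
contact_force: [-2.2, -0.1, 1.0]
grip_width: -0.0004
TCP housing [-2.6 -0.9] z 78.3 F [-2.2 -0.1  1. ] t 4.9
tool x yaw rel HY deg -0.17
(10, 0, 78) ->tool [ 1.  12.6  0.3]
```

View pics/wrist2.png

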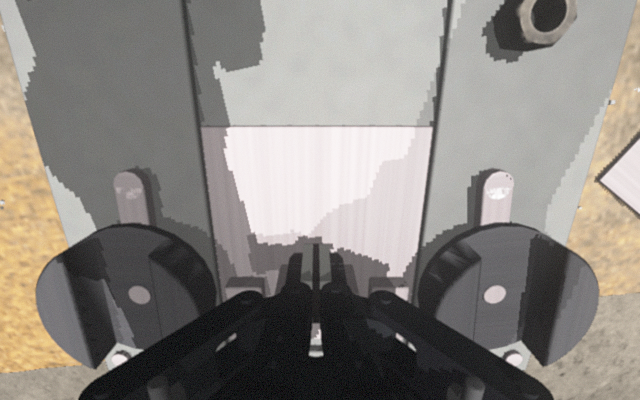

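The wrist view shows the cover following the fingers, with its rear edge at row 126 and the fingers on the rib at about (316,270). I'll carry on in fine steps until the force shows the stop.

```bash
python3 -m handwheel '1 4 0 0 0 0 0; 1 7 0 0 0 0 0; 1 9 0 0 0 0 0; 1 10 0 0 0 0 0; 1 11 0 0 0 0 0; 1 12 0 0 0 0 0'; python3 -c "
from h import *
go()"
```

```text
clock: 5.7
tcp_pos: [0.5789, -0.0349, 0.0782]
orientation: [-2.38, -2.047, 0.003]
contact_force: [-7.6, 1.7, 5.7]
grip_width: 0.0001
TCP housing [7.8 0.1] z 78.2 F [-7.6  1.7  5.7] t 5.7
tool x yaw rel HY deg -0.17
```

```bash
python3 -m handwheel '0 1 0 0 0 0 0; 0 2 0 0 0 0 0; 0 2 0 0 0 0 0'; python3 -c "
from h import *
go()
f=grab_frame('wrist');cv2.imwrite('pics/wrist3.png',bgr(f))
E=ray(f,[(210,150),(315,150),(425,150)],.066);print(w2h(E))
"
```

```text
clock: 6.08
tcp_pos: [0.5789, -0.035, 0.0777]
orientation: [-2.378, -2.045, 0.007]
contact_force: [-12.3, 2.2, 7.0]
grip_width: 0.0002
TCP housing [7.7 0.1] z 77.7 F [-12.3   2.2   7. ] t 6.08
tool x yaw rel HY deg -0.17
[[-5.04462398e+01 -5.54190624e+01]
 [-5.01945531e+01  3.45675243e-02]
 [-5.00955995e+01  5.81118265e+01]]
```

View pics/wrist3.png

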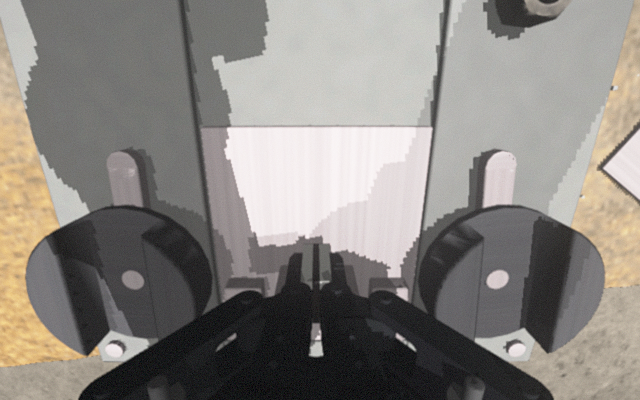

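```bash
python3 -m handwheel '0 2 0 0 0 0 0; 0 3 0 0 0 0 0; 0 3 0 0 0 0 0'; python3 -c "
from h import *
go()
f=grab_frame('wrist')
print(w2h(ray(f,[(210,127),(315,127),(425,127)],.066)).round(1), 'pins', w2h(ray(f,[(133,280),(498,280)],.085)).round(1))
"
```

```text
clock: 6.5
tcp_pos: [0.5789, -0.035, 0.0772]
orientation: [-2.374, -2.042, 0.013]
contact_force: [-19.0, 3.4, 14.0]
grip_width: -0.0004
TCP housing [7.7 0.1] z 77.2 F [-19.    3.4  14. ] t 6.5
tool x yaw rel HY deg -0.16
[[-62.4 -54. ]
 [-62.1   0. ]
 [-62.1  56.7]] pins [[ 16.6 -98.9]
 [ 17.1  99. ]]
```

Home: the position holds while the force rises to 19 N, and the rear edge is at about -60. My frame reads about 2 mm high in x. Now I'll back off and rise.

```bash
python3 -m handwheel '0 -10 0 0 0 0 0; 0 -20 0 0 0 0 0; 0 -22 0 0 0 0 0; 0 -25 -30 0 0 0 0; 0 -25 -60 0 0 0 0; 40 -40 -80 0 0 0 0; 70 -50 -80 0 0 0 0; 70 -50 -80 0 0 0 0; 70 -50 -80 0 0 0 0'; python3 -c "
from h import *
go((-7,97,160))
f=grab_frame('wrist');cv2.imwrite('pics/wrist4.png',bgr(f))
"
```

```text
clock: 7.68
tcp_pos: [0.5467, 0.04, 0.1584]
orientation: [2.382, 2.047, 0.0]
contact_force: [-0.2, -0.6, 0.2]
grip_width: -0.0003
TCP housing [-35.1  69.5] z 158.4 F [-0.2 -0.6  0.2] t 7.67
tool x yaw rel HY deg -0.2
(-7, 97, 160) ->tool [27.6 28.  -1.6]
```

View pics/wrist4.png

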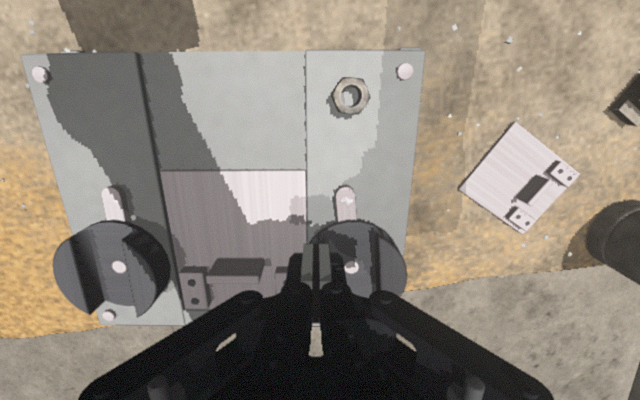

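```bash
python3 -c "
from h import *
f=grab_frame('wrist');a=bgr(f)
print('pins',w2h(ray(f,[(119,267),(351,267)],.085)).round(1))
print('lug tips',w2h(ray(f,[(112,187),(345,186)],.078)).round(1))
print('edge',w2h(ray(f,[(165,170),(300,170)],.066)).round(1))
cv2.imwrite('pics/w4c.png',cv2.resize(a[170:330,30:430],None,fx=2,fy=2,interpolation=2))
"
```

```text
pins [[ 16.9 -99.9]
 [ 17.   98.7]]
lug tips [[-52.6 -94.1]
 [-52.5  92.3]]
edge [[-63.4 -55. ]
 [-62.7  56.3]]
```

View pics/w4c.png

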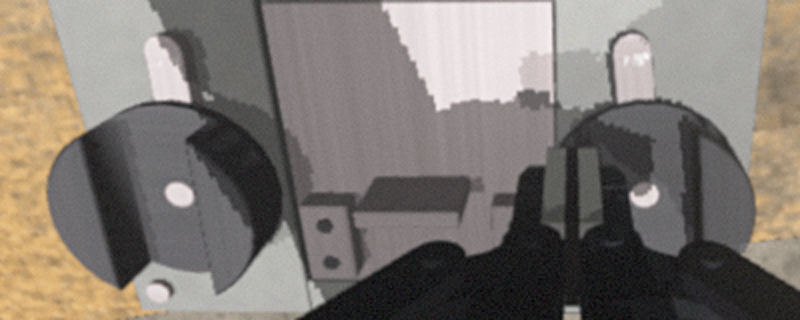

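```bash
python3 -m handwheel '14 14 0 0 0 0 0; 28 28 0 0 0 0 0; 28 28 15 0 0 0 0; 28 28 30 0 0 0 0; 28 28 45 0 0 0 0; 28 28 50 0 0 0 0; 28 28 50 0 0 0 0'; python3 -c "
from h import *
go((-7,97,91))
f=grab_frame('wrist');cv2.imwrite('pics/wrist5.png',bgr(f)[150:350,150:500].repeat(2,0).repeat(2,1))
"
```

```text
clock: 8.65
tcp_pos: [0.5778, 0.0639, 0.1078]
orientation: [-2.382, -2.048, 0.001]
contact_force: [0.4, 0.3, -0.0]
grip_width: 0.0002
TCP housing [-7.9 97.7] z 107.8 F [ 0.4  0.3 -0. ] t 8.65
tool x yaw rel HY deg -0.19
(-7, 97, 91) ->tool [-0.7  0.9 16.8]
```

View pics/wrist5.png

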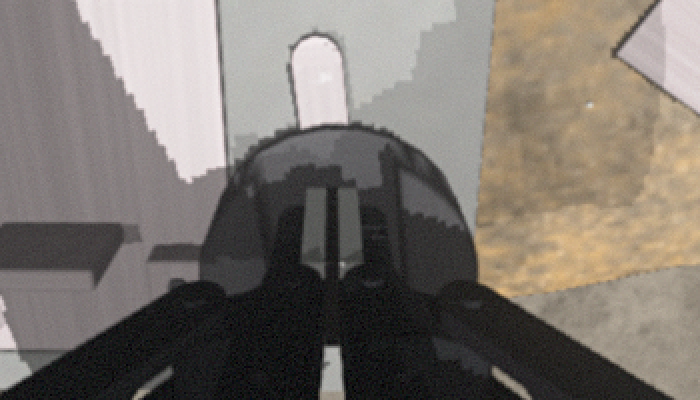

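The tips sit centred over the slot. In the crop the slot edges are at columns 270 and 395 and the fingers at 303–362. Going in.

```bash
python3 -m handwheel '0 1 6 0 0 0 0; 0 1 12 0 0 0 0; 0 1 17 0 0 0 0; 0 1 17 0 0 0 0'; python3 -c "
from h import *
go()
for d in range(0,106,10):
    t=np.radians(183+d); print(d,(17.5+25*np.cos(t)).round(1),(99.3+25*np.sin(t)).round(1))
"
```

```text
clock: 9.2
tcp_pos: [0.5788, 0.064, 0.0908]
orientation: [-2.382, -2.048, 0.001]
contact_force: [-1.1, -0.6, 0.3]
grip_width: -0.0001
TCP housing [-6.9 98. ] z 90.8 F [-1.1 -0.6  0.3] t 9.2
tool x yaw rel HY deg -0.18
0 -7.5 98.0
10 -6.9 93.7
20 -5.5 89.5
30 -3.5 85.7
40 -0.8 82.3
50 2.5 79.3
60 6.2 77.0
70 10.2 75.4
80 14.5 74.5
90 18.8 74.3
100 23.1 74.9
```

```bash
python3 -m handwheel '-4 0 0 0 0 0 0; -8 1 0 0 0 0 0; -12 3 0 0 0 0 0; -16 6 0 0 0 0 0; -19 9 0 0 0 0 0; -21 13 0 0 0 0 0; -22.5 17 0 0 0 0 0; -23.5 21 0 0 0 0 0; -23.5 24 0 0 0 0 0; -23.5 26 0 0 0 0 0; -23.5 26 0 0 0 0 0'; python3 -c "
from h import *
go((27,75,91))
f=grab_frame('wrist');cv2.imwrite('pics/wrist6.png',bgr(f))
"
```

```text
clock: 10.58
tcp_pos: [0.6003, 0.0454, 0.0917]
orientation: [-2.369, -2.05, -0.006]
contact_force: [-4.4, 17.9, 6.4]
grip_width: 0.0002
TCP housing [17.1 82.7] z 91.7 F [-4.4 17.9  6.4] t 10.57
tool x yaw rel HY deg 0.19
(27, 75, 91) ->tool [-7.8  9.9  0.5]
```

View pics/wrist6.png

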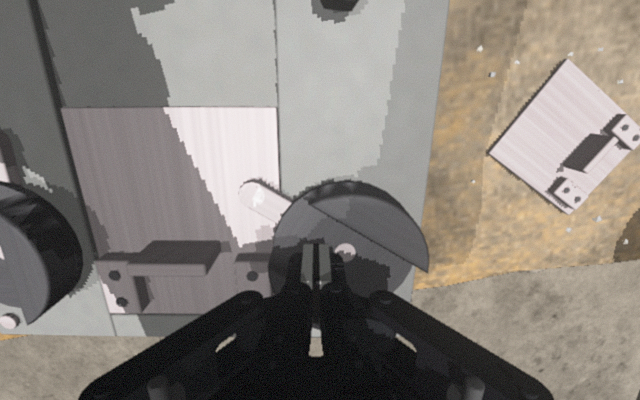

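The view shows the left cam turned part way, with the lug at about 55–60°. The fingertip seems wedged across the slot, with an 18 N side force. I'll unload, lift out, turn the tool to align with the slot and re-enter.

```bash
python3 -m handwheel '4 -1 0 0 0 0 0; 8 -2 0 0 0 0 0; 8 -2 -10 0 0 0 0; 8 -2 -30 0 0 0 0; 8 -22 -60 0 0 0 0; 8 -42 -60 0 0 0 0; 8 -42 -60 0 0 0 0; 8 -42 -60 0 0 0 0'; python3 -c "
from h import *
go()
f=grab_frame('wrist');cv2.imwrite('pics/wrist7.png',bgr(f))
"
```

```text
clock: 11.62
tcp_pos: [0.5618, 0.0504, 0.1516]
orientation: [2.382, 2.047, 0.001]
contact_force: [0.3, 0.1, 0.2]
grip_width: 0.0
TCP housing [-21.7  82. ] z 151.6 F [0.3 0.1 0.2] t 11.62
tool x yaw rel HY deg -0.23
```

View pics/wrist7.png

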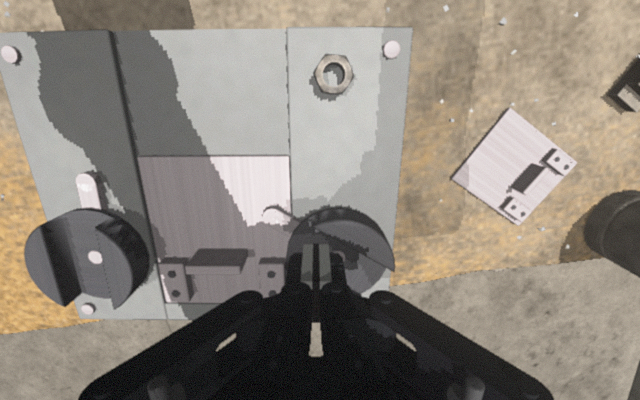

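```bash
python3 -c "
from h import *
f=grab_frame('wrist');a=bgr(f)
t=w2h(ray(f,[(264,212)],.078))[0];d=t-[17.5,99.3];print('lug',t,'angle deg',np.degrees(np.arctan2(d[1],d[0]))%360-180)
cv2.imwrite('pics/w7c.png',cv2.resize(a[180:310,240:420],None,fx=4,fy=4,interpolation=2))
"
```

```text
lug [-19.8948362   41.32369142] angle deg 57.177902150850116
```

View pics/w7c.png

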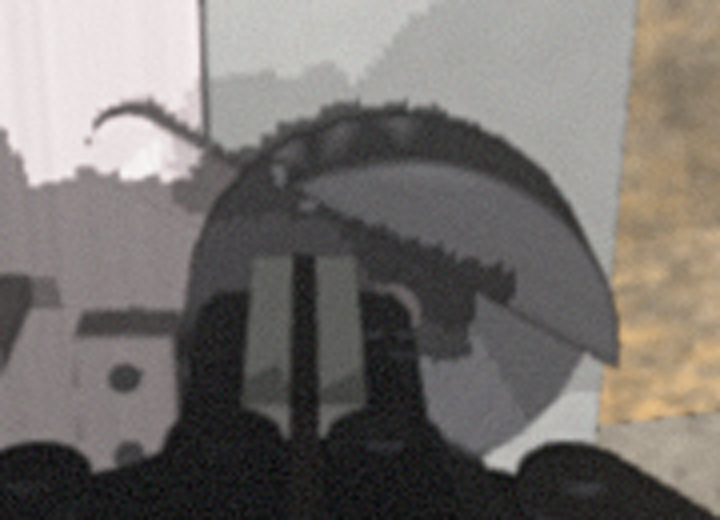

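```bash
python3 -m handwheel '-4 26 0 0 0 -10 0; -4 26 0 0 0 -20 0; -4 26 0 0 0 -30 0; -4 26 0 0 0 -40 0; -4 26 0 0 0 -50 0; -4 26 10 0 0 -57 0; -4 26 25 0 0 -57 0; -4 26 40 0 0 -57 0; -4 26 40 0 0 -57 0'; python3 -c "
from h import *
go((3.9,78.3,91))
f=grab_frame('wrist');cv2.imwrite('pics/wrist8.png',bgr(f)[150:350,150:500].repeat(2,0).repeat(2,1))
"
```

```text
clock: 12.85
tcp_pos: [0.5849, 0.0431, 0.1094]
orientation: [-1.117, -2.933, 0.003]
contact_force: [-0.3, -0.5, -0.3]
grip_width: 0.0002
TCP housing [ 2.3 78.2] z 109.4 F [-0.3 -0.5 -0.3] t 12.85
tool x yaw rel HY deg 56.75
(3.9, 78.3, 91) ->tool [-1.3  1.  18.4]
```

View pics/wrist8.png

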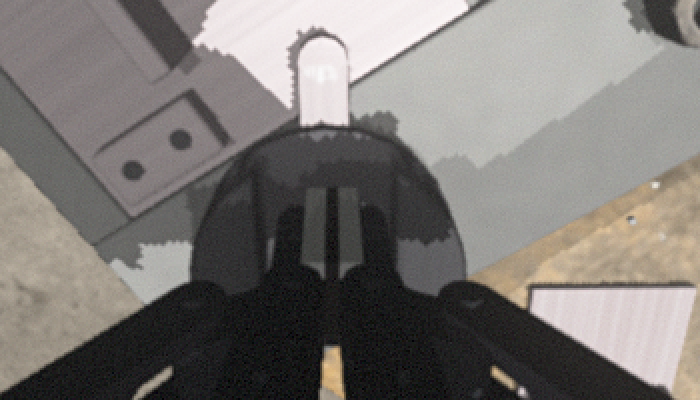

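The slot (crop columns 260–395) is centred on the tips and aligned with them. I'll enter and turn, rotating the tool with the cam.

```bash
python3 -m handwheel '-1 1 8 0 0 0 0; -1 1 18 0 0 0 0; -1 1 18 0 0 0 0; -4.5 1 18 0 0 -8 0; -8 2 18 0 0 -16 0; -11 3 18 0 0 -24 0; -14 5 18 0 0 -32 0; -16 6 18 0 0 -33 0; -18 7 18 0 0 -33 0; -19 8 18 0 0 -33 0; -20 8.5 18 0 0 -33 0; -20 8.5 18 0 0 -33 0'; python3 -c "
from h import *
go((27,75,91))
f=grab_frame('wrist');cv2.imwrite('pics/wrist9.png',bgr(f))
"
```

```text
clock: 14.4
tcp_pos: [0.6056, 0.0389, 0.0931]
orientation: [-0.237, -3.13, -0.003]
contact_force: [-3.9, 5.2, 2.2]
grip_width: -0.0001
TCP housing [23.4 77.1] z 93.1 F [-3.9  5.2  2.2] t 14.4
tool x yaw rel HY deg 89.8
(27, 75, 91) ->tool [-3.6 -2.   2.1]
```

View pics/wrist9.png

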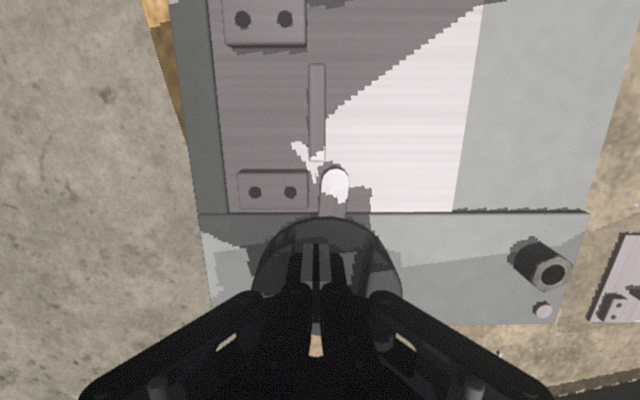

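```bash
python3 -m handwheel '-1 0 0 0 0 0 0; -2 0 0 0 0 0 0; -3 0 0 0 0 0 0; -4 0 0 0 0 0 0; -5 0 0 0 0 0 0; -5 0 0 0 0 0 0'; python3 -c "
from h import *
go()
f=grab_frame('wrist')
for q in [(335,168)]:
  t=w2h(ray(f,[q],.078))[0];d=t-[17.5,99.3];print('lug',t,'angle deg',np.degrees(np.arctan2(d[1],d[0]))%360-180)
cv2.imwrite('pics/wrist10.png',bgr(f))
"
```

```text
clock: 15.2
tcp_pos: [0.6081, 0.0394, 0.0929]
orientation: [-0.234, -3.126, -0.004]
contact_force: [-12.2, 7.2, 8.3]
grip_width: -0.0
TCP housing [25.7 77.9] z 92.9 F [-12.2   7.2   8.3] t 15.2
tool x yaw rel HY deg 89.86
lug [14.8141206  30.53906278] angle deg 87.76309973802597
```

View pics/wrist10.png

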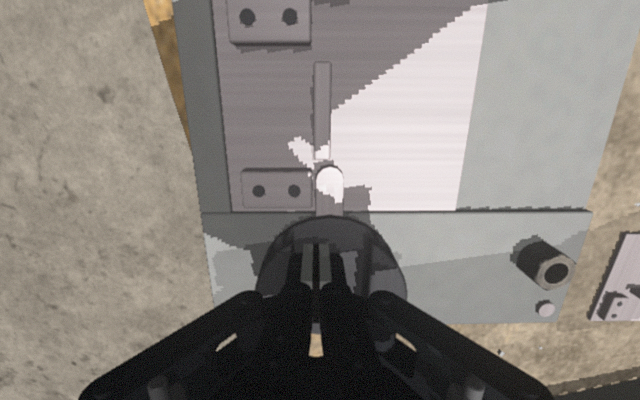

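```bash
python3 -m handwheel '-2 0 0 0 0 0 0; -3 0 0 0 0 0 0; -3 0 0 0 0 0 0'; python3 -c "
from h import *
go()
f=grab_frame('wrist')
for q in [(329,166)]:
  t=w2h(ray(f,[q],.078))[0];d=t-[17.5,99.3];print('lug',t,'angle deg',np.degrees(np.arctan2(d[1],d[0]))%360-180)
"
```

```text
clock: 15.62
tcp_pos: [0.6083, 0.0393, 0.0928]
orientation: [-0.233, -3.12, -0.003]
contact_force: [-20.8, 8.3, 16.3]
grip_width: -0.0
TCP housing [26.  77.9] z 92.8 F [-20.8   8.3  16.3] t 15.62
tool x yaw rel HY deg 89.88
lug [18.31784821 29.40855872] angle deg 90.67042704203095
```

The left cam is hard on its stop at about 90°. I'll unload and lift out.

```bash
python3 -m handwheel '3 0 0 0 0 0 0; 8 0 0 0 0 0 0; 8 0 -15 0 0 0 0; 8 0 -40 0 0 0 0; 8 0 -75 0 0 0 0; 8 0 -75 0 0 10 0; 8 0 -75 0 0 20 0; 8 0 -75 0 0 30 0; 8 0 -75 0 0 40 0; 8 0 -75 0 0 50 0; 8 0 -75 0 0 60 0; 8 0 -75 0 0 60 0'; python3 -c "
from h import *
go((-30,-70,165))
print(readout.get_obs()['joints'])"
```

```text
clock: 17.18
tcp_pos: [0.6077, 0.036, 0.1695]
orientation: [1.769, 2.594, 0.002]
contact_force: [-0.1, 0.5, -0.2]
grip_width: -0.0002
TCP housing [25.9 74.5] z 169.5 F [-0.1  0.5 -0.2] t 17.18
tool x yaw rel HY deg 29.84
(-30, -70, 165) ->tool [ -97.5 -120.4    4.3]
[-0.30595348  0.43435989  0.18931426  1.79193988 -0.09872916  0.92225431
  1.87001272]
```

```bash
python3 -m handwheel '-20 -25 4 0 0 10 0; -40 -50 4 0 0 20 0; -60 -75 4 0 0 30 0; -80 -100 4 0 0 30 0; -97 -120 4 0 0 30 0; -97 -120 4 0 0 30 0; -97 -120 4 0 0 30 0'; python3 -c "
from h import *
go((-7,-97,108))
f=grab_frame('wrist');cv2.imwrite('pics/wrist11.png',bgr(f))
"
```

```text
clock: 18.05
tcp_pos: [0.5312, -0.0971, 0.1648]
orientation: [2.38, 2.05, 0.002]
contact_force: [0.2, 1.0, 0.2]
grip_width: -0.0003
TCP housing [-30.3 -68.3] z 164.8 F [0.2 1.  0.2] t 18.05
tool x yaw rel HY deg -0.06
(-7, -97, 108) ->tool [-28.7  23.3  56.8]
```

View pics/wrist11.png

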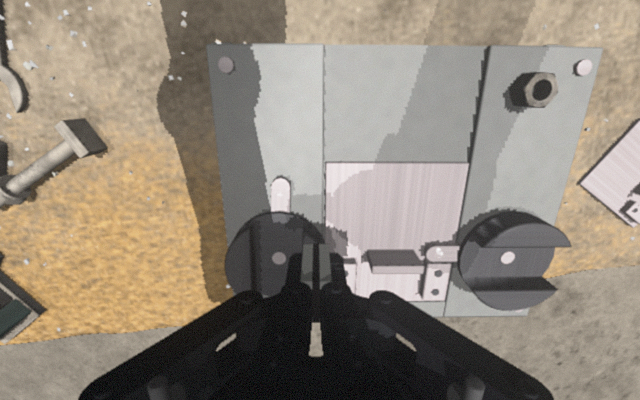

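```bash
python3 -c "
from h import *
f=grab_frame('wrist')
print('pins',w2h(ray(f,[(279,258),(508,257)],.085)).round(1),'lug',w2h(ray(f,[(280,178)],.078)),w2h(ray(f,[(428,255)],.078)))
"
```

```text
pins [[ 16.8 -99.5]
 [ 16.5  99.4]] lug [[-52.59710925 -96.57166526]] [[18.18159926 31.92625604]]
```

```bash
python3 -m handwheel '-15 12 0 0 0 0 0; -30 22 0 0 0 0 0; -30 22 20 0 0 0 0; -30 22 40 0 0 0 0; -30 22 55 0 0 0 0; -30 22 55 0 0 0 0; -30 22 55 0 0 0 0'; python3 -c "
from h import *
go((-8,-98.5,91))
f=grab_frame('wrist');cv2.imwrite('pics/wrist12.png',bgr(f)[150:350,150:500].repeat(2,0).repeat(2,1))
"
```

```text
clock: 19.02
tcp_pos: [0.5481, -0.131, 0.1098]
orientation: [2.382, 2.048, 0.001]
contact_force: [0.5, -1.2, 0.2]
grip_width: -0.0004
TCP housing [ -8.6 -99.5] z 109.8 F [ 0.5 -1.2  0.2] t 19.02
tool x yaw rel HY deg -0.19
(-8, -98.5, 91) ->tool [ 1.   0.6 18.8]
```

View pics/wrist12.png

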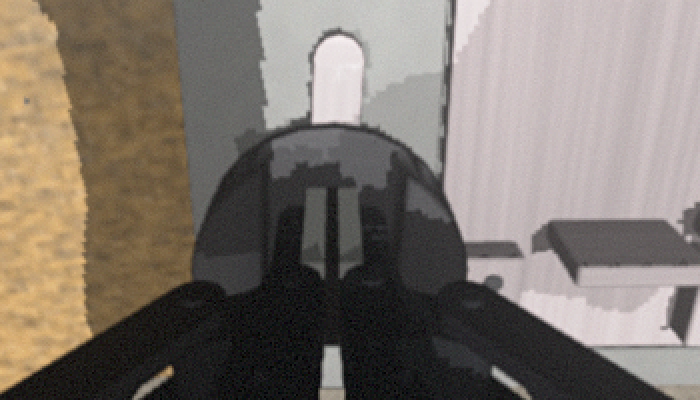

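```bash
python3 -m handwheel '1 0.5 8 0 0 0 0; 1 0.5 18 0 0 0 0; 1 0.5 18 0 0 0 0; 5 1 18 0 0 9 0; 9 2 18 0 0 18 0; 12 3 18 0 0 27 0; 15.5 5 18 0 0 36 0; 18.5 8 18 0 0 45 0; 21 11 18 0 0 54 0; 23 14 18 0 0 63 0; 25 18 18 0 0 72 0; 25 18 18 0 0 72 0'; python3 -c "
from h import *
go((17,-75,91))
f=grab_frame('wrist');cv2.imwrite('pics/wrist13.png',bgr(f))
"
```

```text
clock: 20.58
tcp_pos: [0.5687, -0.1089, 0.091]
orientation: [3.13, 0.259, -0.002]
contact_force: [-2.0, -0.6, 0.7]
grip_width: -0.0002
TCP housing [  8.5 -74.5] z 91.0 F [-2.  -0.6  0.7] t 20.57
tool x yaw rel HY deg -72.09
(17, -75, 91) ->tool [7.9 3.1 0. ]
```

View pics/wrist13.png

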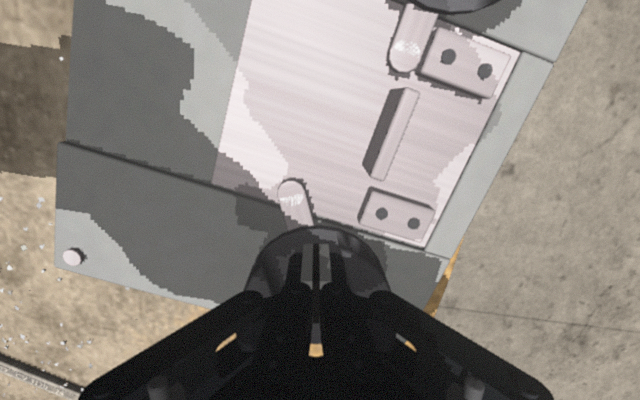

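Turning smoothly. Now the rest, on to the stop.

```bash
python3 -m handwheel '4 0.3 0 0 0 9 0; 8 1.2 0 0 0 18 0; 10 2 0 0 0 18 0; 12 2.5 0 0 0 18 0; 14 3 0 0 0 18 0; 16 4 0 0 0 18 0; 17 4.3 0 0 0 18 0; 18 4.6 0 0 0 18 0; 18 4.6 0 0 0 18 0'; python3 -c "
from h import *
go()
f=grab_frame('wrist');cv2.imwrite('pics/wrist14.png',bgr(f))
"
```

```text
clock: 21.75
tcp_pos: [0.5844, -0.1118, 0.0908]
orientation: [3.133, -0.233, -0.008]
contact_force: [-10.0, -2.4, 3.9]
grip_width: 0.0003
TCP housing [ 24.5 -75.1] z 90.8 F [-10.   -2.4   3.9] t 21.75
tool x yaw rel HY deg -90.06
```

View pics/wrist14.png

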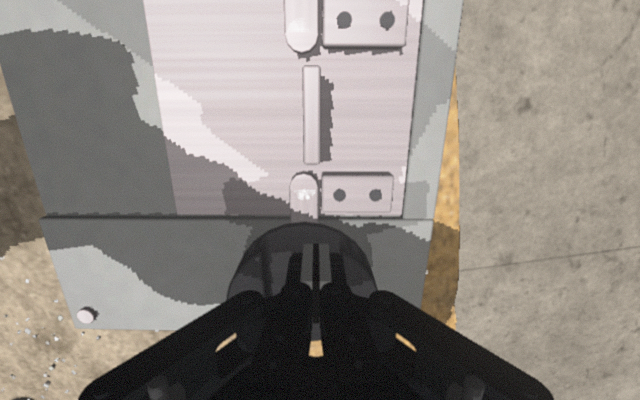

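Both lugs now lie behind their keepers: the right one at (303,190) beside the keeper at (357,194), and the left one at (302,25). One firmer push to confirm the stop.

```bash
python3 -m handwheel '2 0 0 0 0 0 0; 4 0 0 0 0 0 0; 4 0 0 0 0 0 0'; python3 -c "
from h import *
go()"
```

```text
clock: 22.18
tcp_pos: [0.5847, -0.1119, 0.0905]
orientation: [-3.131, 0.234, 0.02]
contact_force: [-21.6, -0.2, 15.4]
grip_width: -0.0001
TCP housing [ 24.8 -75.2] z 90.5 F [-21.6  -0.2  15.4] t 22.18
tool x yaw rel HY deg -90.1
```

Against the stop. Unload, lift out, and retreat to look.

```bash
python3 -m handwheel '-3 0 0 0 0 0 0; -7 0 0 0 0 0 0; -7 0 -15 0 0 0 0; -7 0 -40 0 0 0 0; -7 0 -80 0 0 0 0; -50 0 -110 0 0 0 0; -100 0 -130 0 0 0 0; -110 0 -130 0 0 0 0; -110 0 -130 0 0 0 0; -110 0 -130 0 0 0 0'; python3 -c "
from h import *
go()
f=grab_frame('wrist');cv2.imwrite('pics/wrist15.png',bgr(f))
f=grab_frame('scene');cv2.imwrite('pics/scene15.png',cv2.resize(bgr(f)[145:255,255:415],None,fx=5,fy=5,interpolation=2))
"
```

```text
clock: 23.42
tcp_pos: [0.4843, -0.0942, 0.2216]
orientation: [3.132, -0.234, 0.002]
contact_force: [-0.4, -1.1, 0.1]
grip_width: -0.0
TCP housing [-77.1 -72.4] z 221.6 F [-0.4 -1.1  0.1] t 23.43
tool x yaw rel HY deg -90.1
```

View pics/wrist15.png

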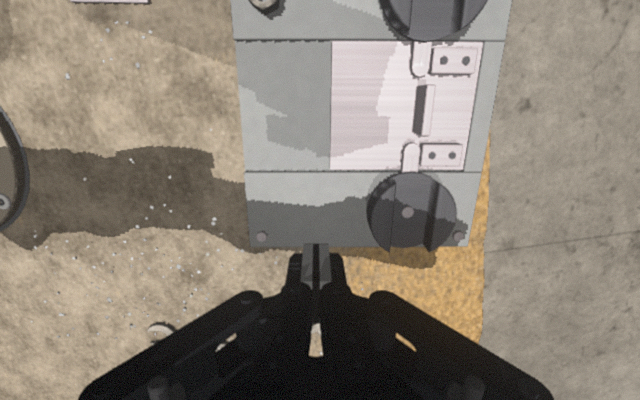

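View pics/scene15.png

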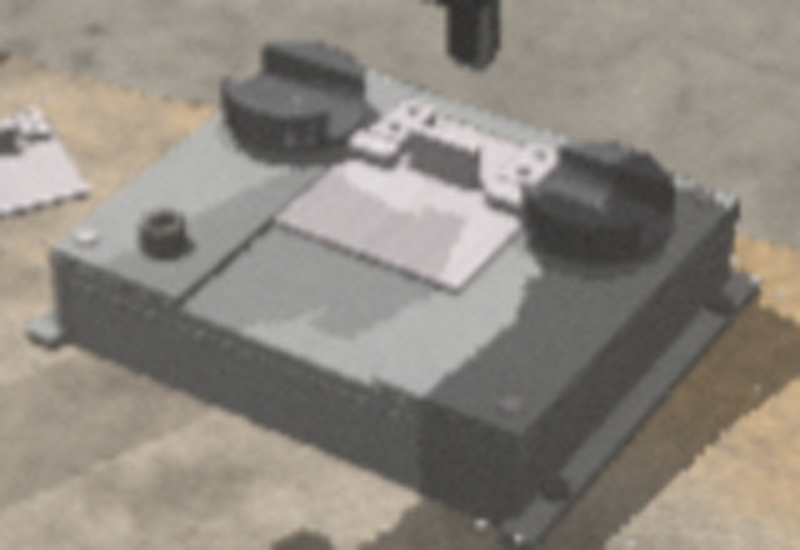

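Both slots now lie across the housing, both lugs are over the cover behind the keepers, the cover is home and flat, and the nut hasn't moved. Quick check of the angles, then hand in.

```bash
python3 -c "
from h import *
f=grab_frame('wrist')
p=w2h(ray(f,[(408,212)],.085))[0];l=w2h(ray(f,[(410,143),(418,76)],.078));print(p,l,'edge',w2h(ray(f,[(331,60),(331,150)],.066)))
from bench import workorder
print(workorder.hand_in())
"
```

```text
[  16.96135353 -100.48192646] [[ 14.07579204 -31.28488015]
 [ 15.38344468  29.12700156]] edge [[-62.92574496  43.58996031]
 [-61.78869823 -40.07757214]]
the job is handed in; nothing more can be done
None
```

The cover is pushed home and both cams are turned to their locked stops. I handed the job in at about 23.5 s on the robot's clock; the hand-in gives no verdict.

- **Cover:** I pushed it by the rib until the position held while the push force rose to 19 N. Its rear edge measured about -62 mm in my frame. My frame reads about 3 mm off in x (the cam axes come out at 17 mm, not 20), so that is about -59 mm, against the -60 mm expected at home.
- **Cams:** Both were pushed to their hard stops, with about 21 N at the fingertip and no further movement. My last rough pixel readings of the lug tips put both within about 3 degrees of locked. The last pictures show both lugs lying over the cover behind their keepers.
- **Wedged tip:** On the left cam the fingertip wedged in the slot at about 57 degrees, with 18 N sideways. I lifted out, turned the tool in line with the slot and finished the turn. On the right cam I turned the tool along with the cam and had no trouble.
- **End state:** The robot was clear of everything, with contact force near zero. The nut looked unmoved. I did not check the tee bolt and step block again after the last move, but the arm passed only above the bench there and felt no contact.

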